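# Tip one compartment of the sample organiser into the basin

## Robot

A 6-joint arm with a two-finger parallel gripper is mounted at the origin on a cart in front of the work surface, level with it; the furniture and walls round the work are solid. World frame = base frame: x ahead of the robot, y to its left, z up, the work surface at z = 0. Lengths are in mm, angles in rad, forces in N, time in s.
With the tool pointing down it reaches from about 250 to 800 mm from the base axis. Payload 8.5 kg.
Tool frame: the origin (TCP) lies where the fingers leave the gripper's body, on its centre line; the fingertips stand 73 mm ahead of it and the grasp point (between the pads) lies 54 mm ahead of it; z points along the fingers, y is the line along which they close (so a half turn about z gives the same grasp; the last joint's range is limited). The gripper opens to 85 mm and grips with 20 to 120 N. Pads are 22 mm wide; open, the fingers measure 114 mm over their backs; the gripper's body (76 mm by 85 mm) begins 54 mm behind the grasp point. The pads swing forward as they close: fully open they stand 13 mm farther back than shut.
Start: joints at [-1.237, 0.238, -0.013, 1.319, 0, 1.571], TCP at [171.995, -495.988, 303.876] pointing down, gripper open.
Joint ranges: [-2.66, 2.66], [-1.03, 1.9], [-1.14, 1.46], [-1.82, 2.27], [-1.45, 1.34], [-3.14, 3.14]. Speed limits (rad/s): [2.22, 2.22, 2.79, 3.14, 3.14, 3.14].

## Interface

Orientations are given as a rotation vector (axis times angle).
In Python, from rig import arm gives the robot as it stands. The module is installed in compiled form; this text tells all that it offers.
- The arm moves only by the tool play_rows, never from a script. Its argument "targets" is a list of rows, each a list of 6 numbers: the shift along the tool's x, y, z in m, then the turn, a rotation vector about the tool's x, y, z in degrees. A call has 1 to 12 rows; each row shifts and turns the commanded pose from where the row before left it, along the tool's axes as they then stand; what a row does not reach is not made up. A row lasts 1/12 s, in which the tool goes at most 41.7 mm and 7.16 degrees, less where a joint would pass 70% of its speed; a pose out of reach is approached as far as the arm can. A call with a gripper value outside its range is refused whole. "gripper" is the opening, from -1 (shut) to 1 (fully open), set as the call begins (left out, the last holds). The fingers move at their own pace and stop on an object; the grip force is fixed at half the most. Time passes only in rows, so rows that do not move let the fingers close. It gives the time, the measured TCP pose, the force, the opening and the grip force at its end, in the units of the state.
- arm.observe(): the state, without advancing time (a new reading comes with each control period).
- arm.capture(name): name is "side" or "top"; returns the picture (400x640x3 uint8, red, green, blue); there is no depth.
- arm.camera_model(name): a dict with "fovy" (degrees; the focal length in pixels is half the picture's height over the tangent of half this angle, whatever the lens; pixels are square), "cx", "cy" (the principal point, pixels), "xyz" and "rotation" of the camera in the world. Camera axes: x right, y up, looking along -z (the intrinsics and any distortion apply to the point x, -y, -z); pixel columns grow to the right and rows downward; lengths in mm; the calibration is good to about 2 mm. A picture is of the moment at which its call begins. camera_model takes no time and is no camera call.
- arm.job_done(): hands the job in; it is judged then, once.
The state is a dict: "time_s": time; "joint_positions": joint angles; "qvel": joint speeds; "joint_efforts": joint torques, N m; "position": TCP position; "eef_rot": TCP orientation; "force": force on the tool from outside, world axes, zero at the start; "wrist_torque": the same for the moment, N m; "gripper_width": opening from 0.0 (shut) to 1.0 (fully open); "gripper_force": force on a finger pad.
Only numpy, scipy, OpenCV 4.12 (cv2) and the standard library are available. Lean on these libraries where they do the work, as an engineer would, in place of code of your own. Each camera call takes 0.05 s, during which the arm holds its last target. There are 200 camera calls.

## Task

Lift the divided sample organiser by its centre post and carry it level over the green basin, then tilt it toward one corner so that only the two round bars tip out into the basin and all the other bars stay in the organiser. Then set the organiser back upright and centred on its grey mat and let go only when it stands there. Leave the basin where it is, and do not disturb the bottles.

Things in the scene. Friction and masses are not known exactly. Their poses are not given: they have to be found in the camera images.
- organiser: Black plastic organiser, loose, 0.30 to 0.50 kg plus 0.36 kg of bars: open tray 240 x 240 mm, its corners cut off at 45 degrees (60 mm off each side). Origin: centre of underside, z up, x and y square to the sides. Floor 4 mm. Dividers along x and y (44 mm high, 4 mm thick) make four compartments, one per quadrant, each with two bars of one kind; which kind is where varies.
- organiser_grip (a point): Point on the axis of the carrying post, 112 mm above the underside: good height to grip. The post, rigid with the tray at its centre, is black, square, 26 mm across flats, its four faces turned toward the four spouts (the diagonals of x and y), 130 mm high over the underside.
- organiser_spout (a point): Middle of the spout edge in the +x+y corner, 127 mm from the centre along the diagonal, 9 mm over the underside. Each cut corner is the same: an open spout 85 mm wide, before whose edge the floor rises in a ramp of 15 degrees, 21 mm long.
- organiser_wall (a point): Top of the side wall in the middle of the +x side, 36 mm over the underside. Walls, 4 mm thick, cover the middle 120 mm of each side. Friction of bars on the tray is 0.2 to 0.3: a compartment empties when its spout points straight downhill at 35 degrees or more (45 is sure); walls and dividers then hold the bars of the other three.
- mat: Grey plastic bench mat on which the organiser stands at the start, 260 x 260 x 3 mm, fixed. Origin: centre of its underside, on the worktop.
- basin: Green round plastic basin, loose, open, 0.3 kg: 250 mm across the rim, 96 mm high, sloping walls, flat floor 180 mm across and 5 mm above the worktop. Origin: centre of its underside.
- round_bar_1: Round bar, 24 mm in diameter. Plain grey metal, 60 mm long, 45 g. Origin: middle of the underside as it lies at the start; x along the bar.
- round_bar_1_mid (a point): Round bar, 24 mm in diameter, 60 mm long, plain grey metal, 45 g. This point: middle of the bar, 12 mm above its underside; x along the bar.
- round_bar_2: Round bar, 24 mm in diameter. Plain grey metal, 60 mm long, 45 g. Origin: middle of the underside as it lies at the start; x along the bar.
- round_bar_2_mid (a point): Round bar, 24 mm in diameter, 60 mm long, plain grey metal, 45 g. This point: middle of the bar, 12 mm above its underside; x along the bar.
- hex_bar_1_mid (a point): Hexagonal bar, 22 mm across flats, 60 mm long, plain grey metal, 45 g. This point: middle of the bar, 11 mm above its underside; x along the bar.
- hex_bar_2_mid (a point): Hexagonal bar, 22 mm across flats, 60 mm long, plain grey metal, 45 g. This point: middle of the bar, 11 mm above its underside; x along the bar.
- flat_bar_1_mid (a point): Flat bar, 24 mm wide and 8 mm thick, 60 mm long, plain grey metal, 45 g. This point: middle of the bar, 4 mm above its underside; x along the bar.
- flat_bar_2_mid (a point): Flat bar, 24 mm wide and 8 mm thick, 60 mm long, plain grey metal, 45 g. This point: middle of the bar, 4 mm above its underside; x along the bar.
- angle_bar_1_mid (a point): Angle (L-shaped) bar: flange 24 mm wide, web 24 mm high, 4 mm thick, 60 mm long, plain grey metal, 45 g. This point: middle of the bar, 8 mm above its underside; x along the bar.
- angle_bar_2_mid (a point): Angle (L-shaped) bar: flange 24 mm wide, web 24 mm high, 4 mm thick, 60 mm long, plain grey metal, 45 g. This point: middle of the bar, 8 mm above its underside; x along the bar.
- amber: Bystander: amber bottle with a black cap, 86 mm diameter, 184 mm high. Origin: centre of its underside.
- dropper: Bystander: small brown bottle with a black cap, 34 mm diameter, 61 mm high. Origin: centre of its underside.
- buffer: Bystander: white bottle with a yellow cap, 48 mm diameter, 94 mm high. Origin: centre of its underside.
There are look-alikes about, which are no part of the job. What is shaped like the part that bears flat_bar_1_mid but turquoise is not meant. What is shaped like the round_bar_1 but blue is not meant.

How it is judged:
By the outcome, as a careful person would: the job done as asked, in the order asked, and still so for the second after the job is handed in, with the robot touching nothing.
It also fails if it takes over 56 s, if anything falls off the work surface, if the arm or the gripper's body presses on something with over 40 N, if the wrist force passes 120 N, or if a joint passes its speed limit or range.

## Working session

There is one attempt and no reset: what is moved stays moved. The work goes in short steps, Python scripts to look and compute and a tool call to move; the robot and the scene stay as the last step left them, time stands still between calls to the robot, and variables do not carry over. Pictures are saved under pics/ and viewed, at most 10 in all, crops included, and the job is handed in when it is done.

Besides the shell and the picture viewer there is one more tool, called after "Call:" in YAML: its name, and indented under it one key for each argument. play_rows: Moves the arm, as the interface text tells. Its arguments: {"type":"object","properties":{"targets":{"type":"array","items":{"type":"array","items":{"type":"number"}}},"gripper":{"type":"number"}},"required":["targets"]}

```bash
mkdir -p pics
python3 - <<'E'
from rig import arm
import cv2
for n in("side","top"):
    im=arm.capture(n); cv2.imwrite(f"pics/{n}0.png",im[:,:,::-1]); print(n,arm.camera_model(n))
s=arm.observe(); print(s)
E
```

```text
side {'fovy': 55.98240896185959, 'cx': 321.40107874830676, 'cy': 198.9682946638575, 'xyz': array([371.97347843, 922.20321   , 748.101703  ]), 'rotation': array([ 0.10519781, -1.3923234 , -2.62972032])}
top {'fovy': 45.56930015679838, 'cx': 321.060298139352, 'cy': 190.6098939072962, 'xyz': array([ 459.69516049,  -12.27629907, 1461.59364497]), 'rotation': array([ 0.06690309, -0.05723907, -1.57865534])}
{'time_s': 0.1, 'joint_positions': array([-1.23700907e+00,  2.38725947e-01, -1.41542757e-02,  1.31921667e+00,
        2.41253092e-05,  1.57079143e+00]), 'qvel': array([-1.02096539e-03, -4.87704227e-05,  2.51499518e-03,  1.64632371e-03,
       -2.59055561e-04,  6.93922626e-04]), 'joint_efforts': array([ 4.94000669e-04, -5.39719427e+01,  3.46998453e+01,  1.34547026e-02,
        1.25798729e-05,  1.30591533e-05]), 'position': array([ 171.91637324, -495.75907272,  303.34525662]), 'eef_rot': array([-3.09667205e+00, -5.21675036e-01,  3.01873025e-04]), 'force': array([-0.16469305,  0.0570164 , -0.19975636]), 'wrist_torque': array([0.04124099, 0.01536533, 0.00122776]), 'gripper_force': 0.0, 'gripper_width': 0.9961991839336953}
```

View pics/top0.png

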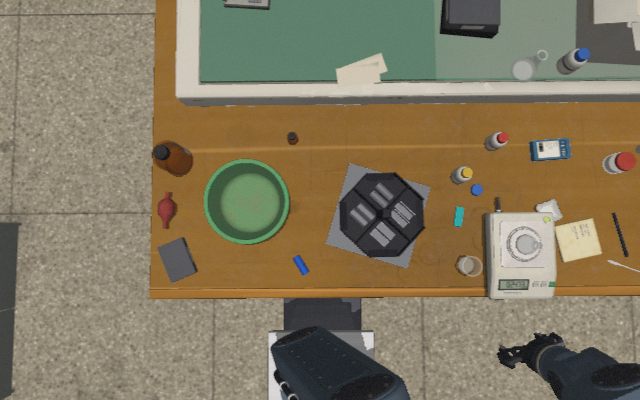

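View pics/side0.png

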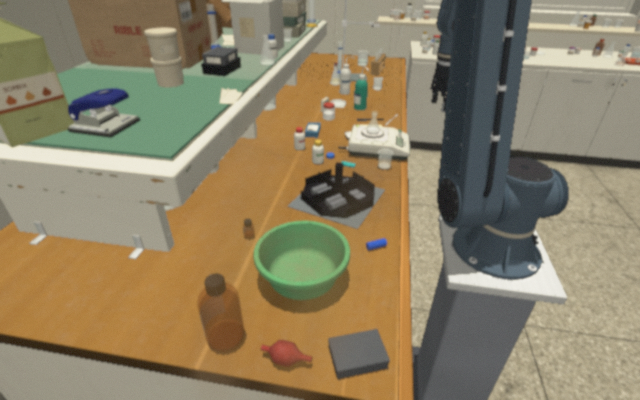

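Top view: organiser at about (382,214) on its grey mat, basin at (246,201), dropper at (292,138), amber at (172,158), buffer with the yellow cap at (462,174). The blue cylinder (300,265) and turquoise piece (459,216) are the look-alikes. Side view: the organiser is at (340,190) and the basin at (302,260). Next I enlarge the organiser.

```bash
cat > h.py <<'E'
import numpy as np, cv2
from scipy.spatial.transform import Rotation as R
from rig import arm
def cam(n):
    m=arm.camera_model(n); return m, 200/np.tan(np.radians(m["fovy"]/2)), R.from_rotvec(m["rotation"]).as_matrix()
def unproj(n,uv,z):
    m,f,Q=cam(n); uv=np.atleast_2d(uv).astype(float)
    d=np.c_[(uv[:,0]-m["cx"])/f,-(uv[:,1]-m["cy"])/f,-np.ones(len(uv))]@Q.T
    return m["xyz"]+d*((z-m["xyz"][2])/d[:,2])[:,None]
def proj(n,P):
    m,f,Q=cam(n); p=(np.atleast_2d(P)-m["xyz"])@Q
    return np.c_[m["cx"]-f*p[:,0]/p[:,2], m["cy"]+f*p[:,1]/p[:,2]]
E
python3 - <<'E'
from h import *
t=cv2.imread("pics/top0.png"); s=cv2.imread("pics/side0.png")
a=cv2.resize(t[158:274,322:436],(0,0),fx=5,fy=5,interpolation=cv2.INTER_CUBIC)
b=cv2.resize(s[155:225,285:390],(0,0),fx=2,fy=2,interpolation=cv2.INTER_CUBIC)
a=np.clip(a.astype(float)*1.5,0,255).astype(np.uint8)
c=np.zeros((580,790,3),np.uint8); c[:580,:570]=a[:580]; c[:140,575:785]=b
cv2.imwrite("pics/crop.png",c)
hsv=cv2.cvtColor(t,cv2.COLOR_BGR2HSV)
g=cv2.inRange(hsv,(45,80,40),(80,255,255)); g[:120]=0
n,l,st,ce=cv2.connectedComponentsWithStats(g); i=1+st[1:,4].argmax(); print(st[i])
pts=cv2.findContours((l==i).astype(np.uint8),0,1)[0][0][:,0]
P=unproj("top",pts+0.0,96); (x,y),r=cv2.minEnclosingCircle(P[:,:2].astype(np.float32)); print("basin",x,y,r, cv2.fitEllipse(P[:,:2].astype(np.float32)))
# mat: low saturation region
m=cv2.inRange(hsv,(0,0,0),(179,90,255)); m[:155]=0;m[280:]=0;m[:,:310]=0;m[:,445:]=0
n,l,st,ce=cv2.connectedComponentsWithStats(m); i=1+st[1:,4].argmax(); print(st[i])
pts=cv2.findContours((l==i).astype(np.uint8),0,1)[0][0][:,0]
P=unproj("top",pts,3)[:,:2]; print("mat",cv2.minAreaRect(P.astype(np.float32)))
k=cv2.inRange(hsv,(0,0,0),(179,255,70)); k[:155]=0;k[280:]=0;k[:,:310]=0;k[:,445:]=0
n,l,st,ce=cv2.connectedComponentsWithStats(k); i=1+st[1:,4].argmax(); print(st[i])
pts=cv2.findContours((l==i).astype(np.uint8),0,1)[0][0][:,0]
P=unproj("top",pts,39)[:,:2]; print("org",cv2.minAreaRect(P.astype(np.float32)), P.min(0),P.max(0))
for nm,uv,z in(("amber",(161,152),184),("dropper",(292,136),61),("buffer",(465,172),94),("blue",(300,265),12),("shelf edge",(350,100),0),("amber base",(178,160),20)): print(nm,unproj("top",uv,z))
E
```

```text
[ 204  159   86   85 1785]
basin 541.0592041015625 211.0887908935547 124.25709533691406 ((540.03271484375, 212.05572509765625), (241.47288513183594, 245.7236328125), 145.32142639160156)
[ 325  163  106  106 7348]
mat ((500.9437255859375, -185.54782104492188), (276.15618896484375, 269.1296691894531), 72.75110626220703)
[ 339  173   86   85 4176]
org ((499.84033203125, -184.99008178710938), (238.4385986328125, 241.25332641601562), 46.25737762451172) [ 373.6716546  -309.32506631] [624.0878754  -57.37077074]
amber [[669.86192182 428.81286783 184.        ]]
dropper [[734.49306249  81.04504205  61.        ]]
buffer [[ 618.01830175 -419.97696846   94.        ]]
blue [[349.80245578  61.61401068  12.        ]]
shelf edge [[858.57931268 -96.63599375   0.        ]]
amber base [[671.6326799  432.87612316  20.        ]]
```

View pics/crop.png

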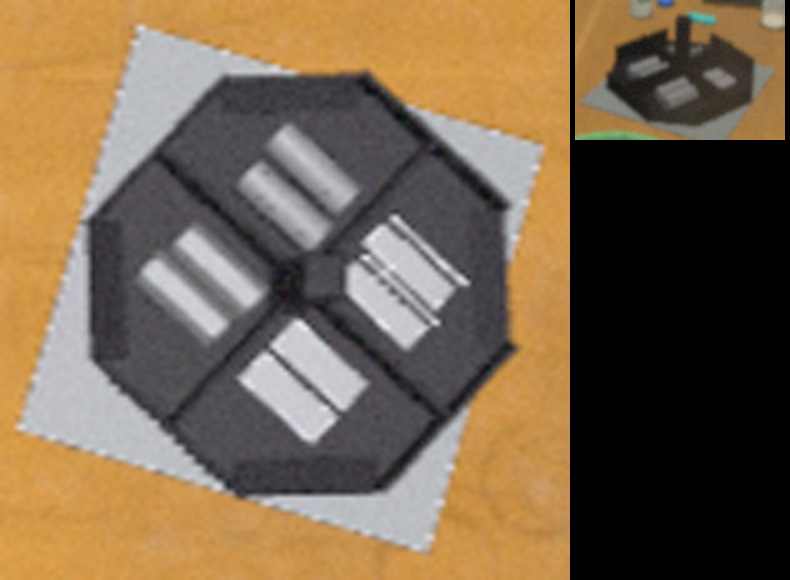

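The crop shows flat bars in the lower compartment (305,380), angle bars in the right one (410,280), and two round-section candidates: upper (300,185) and left (200,285). The left pair has a sharp bright strip (flat facet, about 13 mm) and looks hexagonal. The upper pair is smoothly shaded and looks round. I'll confirm with an averaged enlarged crop and fit the poses.

Run:
```python
from h import *
from scipy.optimize import least_squares
t=np.mean([arm.capture("top").astype(float) for _ in range(6)],0)
c=t[170:230,345:395]
c=cv2.resize(np.clip(c*1.5,0,255).astype(np.uint8)[:,:,::-1],(0,0),fx=9,fy=9,interpolation=cv2.INTER_CUBIC); cv2.imwrite("pics/crop2.png",c)
off=np.array([322,158]); px=lambda L:np.array(L)/5+off-0.4
W=px([(225,75),(90,218),(92,357),(238,495),(380,490),(515,348),(510,207),(367,73)])
# model going CCW in image; unknown pose
mod=np.array([(60,120),(-60,120),(-120,60),(-120,-60),(-60,-120),(60,-120),(120,-60),(120,60)],float)
# identify round spout with +x+y: corner between (60,120) and (120,60)
def f(p):
    c,s=np.cos(p[2]),np.sin(p[2]); P=mod@np.array([[c,s],[-s,c]])+p[:2]
    return (proj("top",np.c_[P,np.full(8,39.)])-W).ravel()
r=least_squares(f,[500,-185,-np.pi/4]); print("org",r.x[:2],np.degrees(r.x[2]),"d deg",np.degrees(r.x[2])+45,r.fun.round(1))
print("post top",unproj("top",px([(325,276)]),133))
M=px([(137,25),(543,147),(430,550),(18,430)]); Q=unproj("top",M,3); print("mat",Q.mean(0),np.linalg.norm(Q-np.roll(Q,1,0),axis=1),Q.round(0)[:,:2].tolist())
```

```text
org [ 500.64120454 -185.22474001] -44.22832380991188 d deg 0.7716761900881224 [-0.1 -0.7 -0.6 -0.4 -0.3  0.2 -0.1  0.7  0.1  1.1  0.7  0.1  0.6 -0.1
 -0.2 -0.9]
post top [[ 501.16236412 -186.64125569  133.        ]]
mat [ 499.01428739 -177.2122197     3.        ] [259.26132459 260.13207393 255.72717475 259.92010469] [[661.0, -91.0], [583.0, -339.0], [339.0, -264.0], [413.0, -15.0]]
```

View pics/crop2.png

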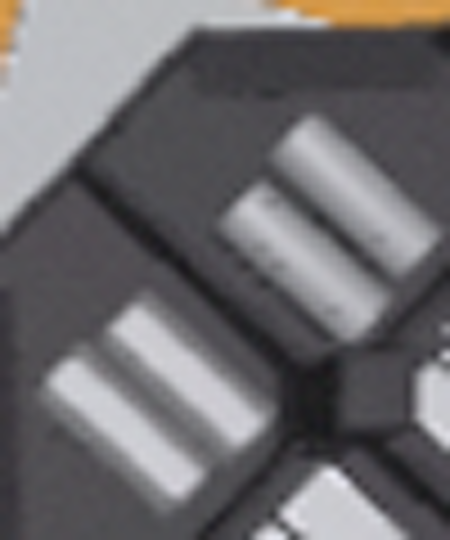

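Crop 2 confirms it: the upper pair (smooth shading) is round, and the left pair (flat bright facets) is hexagonal. The round spout points along world +x (d = 0.8°). The organiser is at (501,-185.5) and the mat centre at (499,-177), with mat sides measuring about 259 mm, which agrees. Now I approach.

Call:
play_rows:
  targets:
    - [0.0343,-0.0154,0,0,0,0]
    - [0.0343,-0.0154,0,0,0,0]
    - [0.0343,-0.0154,0,0,0,0]
    - [0.0343,-0.0154,0,0,0,0]
    - [0.0343,-0.0154,0,0,0,0]
    - [0.0343,-0.0154,0,0,0,0]
    - [0.0343,-0.0154,0,0,0,0]
    - [0.0343,-0.0154,0,0,0,0]
    - [0.0343,-0.0154,0,0,0,0]
    - [0.0343,-0.0154,0,0,0,0]
    - [0.0343,-0.0154,0,0,0,0]
    - [0.0343,-0.0154,0,0,0,0]
  gripper: 1

```text
time_s: 1.4
position: [501.5, -184.9, 304.1]
eef_rot: [3.098, 0.522, 0.0]
force: [1.1, -1.1, -0.7]
gripper_width: 1.0
gripper_force: 0.0
```

Call:
play_rows:
  targets:
    - [0,0,0,0,0,-6.52]
    - [0,0,0,0,0,-6.52]
    - [0,0,0,0,0,-6.52]
    - [0,0,0,0,0,-6.52]
    - [0,0,0,0,0,-6.52]
    - [0,0,0,0,0,-6.52]
    - [0,0,0,0,0,-6.52]
    - [0,0,0,0,0,-6.52]
    - [0,0,0,0,0,-6.52]
    - [0,0,0,0,0,-6.52]
    - [0,0,0,0,0,-6.52]

```text
time_s: 2.32
position: [500.3, -186.5, 303.9]
eef_rot: [-2.199, -2.244, -0.0]
force: [0.5, -0.1, 0.2]
gripper_width: 0.999
gripper_force: 0.0
```

```bash
cat > st.py <<'E'
from h import *
s=arm.observe(); Q=R.from_rotvec(s["eef_rot"]).as_matrix()
print(s["time_s"],"q",s["joint_positions"].round(2),"tcp",s["position"].round(1),"grasp",(s["position"]+54*Q[:,2]).round(1),"F",s["force"].round(1),"w",round(s["gripper_width"],2),s["gripper_force"])
print("x,y,z axes",Q.T.round(3).tolist())
E
python3 st.py
```

```text
2.3167 q [-0.36  0.25  0.01  1.32  0.    1.19] tcp [ 500.3 -186.5  303.9] grasp [ 500.3 -186.5  249.9] F [ 0.5 -0.1  0.2] w 1.0 0.0
x,y,z axes [[-0.02, 1.0, 0.0], [1.0, 0.02, -0.0], [-0.0, 0.0, -1.0]]
```

Call:
play_rows:
  targets:
    - [0.0006,0.0005,0.012,0,0,0]
    - [0,0,0.02,0,0,0]
    - [0,0,0.02,0,0,0]
    - [0,0,0.02,0,0,0]
    - [0,0,0.02,0,0,0]
    - [0,0,0.02,0,0,0]
    - [0,0,0.015,0,0,0]
    - [0,0,0.008,0,0,0]
    - [0,0,0,0,0,0]
    - [0,0,0,0,0,0]

```text
time_s: 3.15
position: [500.9, -185.9, 169.1]
eef_rot: [-2.205, -2.237, 0.0]
force: [0.0, -0.7, -0.3]
gripper_width: 1.001
gripper_force: 0.0
```

Call:
play_rows:
  targets:
    - [0,0,0,0,0,0]
    - [0,0,0,0,0,0]
    - [0,0,0,0,0,0]
    - [0,0,0,0,0,0]
    - [0,0,0,0,0,0]
    - [0,0,0,0,0,0]
    - [0,0,0,0,0,0]
    - [0,0,0,0,0,0]
  gripper: -1

```text
time_s: 3.82
position: [501.1, -186.0, 169.5]
eef_rot: [2.204, 2.237, 0.001]
force: [-0.1, -0.0, 5.7]
gripper_width: 0.301
gripper_force: 60.6
```

```bash
python3 st.py
python3 - <<'E'
from h import *
cv2.imwrite("pics/g.png",arm.capture("side")[120:280,240:496,::-1].repeat(3,0).repeat(3,1))
E
```

```text
3.8167 q [-0.36  0.33 -0.24  1.    0.    1.2 ] tcp [ 501.1 -186.   169.5] grasp [ 501.1 -186.   115.5] F [-0.1 -0.   5.7] w 0.3 60.602813959121704
x,y,z axes [[-0.015, 1.0, -0.0], [1.0, 0.015, 0.001], [0.001, -0.0, -1.0]]
```

View pics/g.png

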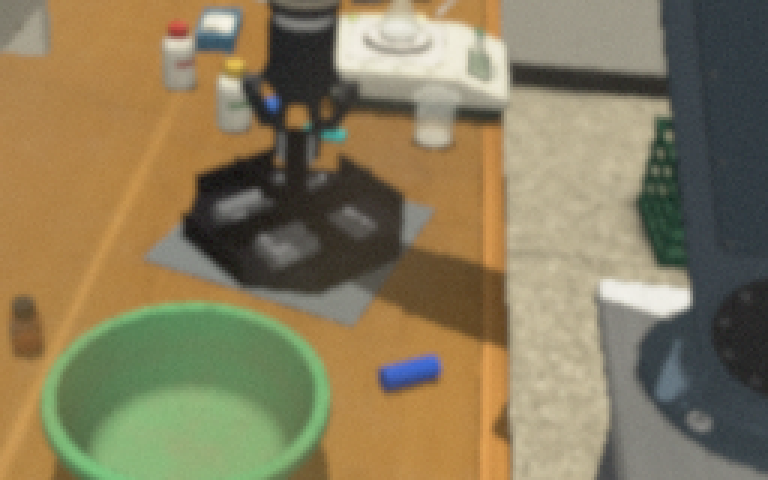

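The picture shows the fingers closed on the post (295,165) with the organiser on its mat; the width reading of 0.30 (26 mm) matches the post. Now I lift.

Call:
play_rows:
  targets:
    - [0,0,-0.003,0,0,0]
    - [0,0,-0.007,0,0,0]
    - [0,0,-0.011,0,0,0]
    - [0,0,-0.014,0,0,0]
    - [0,0,-0.016,0,0,0]
    - [0,0,-0.017,0,0,0]
    - [0,0,-0.017,0,0,0]
    - [0,0,-0.016,0,0,0]
    - [0,0,-0.014,0,0,0]
    - [0,0,-0.011,0,0,0]
    - [0,0,-0.007,0,0,0]
    - [0,0,-0.002,0,0,0]

```text
time_s: 4.87
position: [500.9, -186.0, 304.8]
eef_rot: [2.205, 2.237, 0.0]
force: [0.6, -0.1, -7.9]
gripper_width: 0.295
gripper_force: 59.6
```

```bash
python3 st.py
```

```text
4.8667 q [-0.36  0.25  0.01  1.33  0.    1.2 ] tcp [ 500.9 -186.   304.8] grasp [ 500.9 -186.   250.8] F [ 0.6 -0.1 -7.9] w 0.29 59.5824408531189
x,y,z axes [[-0.015, 1.0, -0.0], [1.0, 0.015, 0.001], [0.001, -0.0, -1.0]]
```

Call:
play_rows:
  targets:
    - [0,0,0,0,0,-1.5]
    - [0,0,0,0,0,-3]
    - [0,0,0,0,0,-4]
    - [0,0,0,0,0,-5.15]
    - [0,0,0,0,0,-5.15]
    - [0,0,0,0,0,-5.15]
    - [0,0,0,0,0,-5.15]
    - [0,0,0,0,0,-5.15]
    - [0,0,0,0,0,-5.15]
    - [0,0,0,0,0,-5.15]

```text
time_s: 5.7
position: [500.4, -185.8, 302.9]
eef_rot: [-1.185, -2.907, -0.0]
force: [0.6, 0.6, -6.7]
gripper_width: 0.298
gripper_force: 59.6
```

Call:
play_rows:
  targets:
    - [0,0,0,0,0,-5.15]
    - [0,0,0,0,0,-5.15]
    - [0,0,0,0,0,-5.15]
    - [0,0,0,0,0,-5.15]
    - [0,0,0,0,0,-5.15]
    - [0,0,0,0,0,-5.15]
    - [0,0,0,0,0,-5.15]
    - [0,0,0,0,0,-4]
    - [0,0,0,0,0,-3]
    - [0,0,0,0,0,-1.5]

```text
time_s: 6.53
position: [500.4, -185.8, 302.9]
eef_rot: [0.003, -3.14, -0.001]
force: [0.5, -0.3, -6.4]
gripper_width: 0.292
gripper_force: 59.5
```

Call:
play_rows:
  targets:
    - [-0.001,0.003,0,0,0,0]
    - [-0.002,0.007,0,0,0,0]
    - [-0.002,0.011,0,0,0,0]
    - [-0.003,0.015,0,0,0,0]
    - [-0.003,0.018,0,0,0,0]
    - [-0.004,0.018,0,0,0,0]
    - [-0.003,0.018,0,0,0,0]
    - [-0.004,0.018,0,0,0,0]

```text
time_s: 7.2
position: [522.8, -76.0, 303.8]
eef_rot: [-0.002, -3.141, -0.001]
force: [-0.5, 0.5, -7.7]
gripper_width: 0.299
gripper_force: 59.6
```

Call:
play_rows:
  targets:
    - [-0.003,0.018,0,0,0,0]
    - [-0.004,0.018,0,0,0,0]
    - [-0.003,0.018,0,0,0,0]
    - [-0.003,0.018,0,0,0,0]
    - [-0.002,0.015,0,0,0,0]
    - [-0.002,0.011,0,0,0,0]
    - [-0.001,0.007,0,0,0,0]
    - [0,0.003,0,0,0,0]
    - [0,0,0,0,0,0]

```text
time_s: 7.95
position: [540.9, 30.6, 303.8]
eef_rot: [-0.0, -3.141, -0.0]
force: [-0.2, 0.4, -7.1]
gripper_width: 0.302
gripper_force: 59.8
```

```bash
python3 st.py
python3 - <<'E'
from h import *
t=arm.capture("top");s=arm.capture("side")
a=cv2.resize(t[120:320,130:430],(0,0),fx=2,fy=2); b=cv2.resize(s[80:320,180:460],(0,0),fx=.7,fy=.7)
c=np.zeros((400,800,3),np.uint8); c[:,:600]=a; c[:168,602:798]=b
cv2.imwrite("pics/lvl.png",c[:,:,::-1])
E
```

```text
7.95 q [0.06 0.27 0.03 1.33 0.   0.06] tcp [540.9  30.6 303.8] grasp [540.9  30.6 249.8] F [-0.2  0.4 -7.1] w 0.3 59.765737652778625
x,y,z axes [[-1.0, 0.0, 0.0], [0.0, 1.0, 0.0], [-0.0, 0.0, -1.0]]
```

View pics/lvl.png

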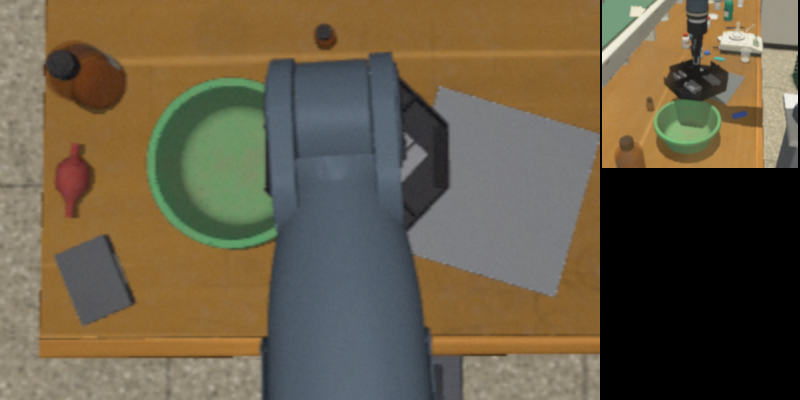

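The picture shows the organiser level, with its spout end over the basin's right part (270,165). The basin has not moved and the mat is free. Now I tilt about the spout edge to 12° and lower 30 mm.

Call:
play_rows:
  targets:
    - [0,0.0042,-0.0033,1.5,0,0]
    - [0,0.0084,-0.0064,3,0,0]
    - [0,0.0084,-0.0064,3,0,0]
    - [0,0.0084,-0.0064,3,0,0]
    - [0,0.0042,-0.0033,1.5,0,0]
    - [0,0.001,0.005,0,0,0]
    - [0,0.002,0.008,0,0,0]
    - [0,0.002,0.008,0,0,0]
    - [0,0.001,0.006,0,0,0]
    - [0,0.0005,0.003,0,0,0]

```text
time_s: 8.88
position: [540.4, 64.8, 294.4]
eef_rot: [-0.003, -3.122, 0.328]
force: [0.4, 0.0, -7.7]
gripper_width: 0.299
gripper_force: 59.9
```

```bash
cat >> st.py <<'E'
print("spout",(s["position"]+Q@[0,127,157]).round(1),"tilt",np.degrees(np.arccos(-Q[2,2])).round(1))
E
python3 st.py
```

```text
8.8833 q [ 0.21  0.3   0.04  1.35 -0.2   0.21] tcp [540.4  64.8 294.4] grasp [540.3  53.6 241.6] F [ 0.4  0.  -7.7] w 0.3 59.86666560173035
x,y,z axes [[-1.0, 0.002, 0.002], [0.001, 0.978, -0.208], [-0.003, -0.208, -0.978]]
spout [540.2 156.4 114.4] tilt 12.0
```

Call:
play_rows:
  targets:
    - [0,0.0042,-0.0033,1.5,0,0]
    - [0,0.0084,-0.0064,3,0,0]
    - [0,0.0084,-0.0064,3,0,0]
    - [0,0.0084,-0.0064,3,0,0]
    - [0,0.0084,-0.0064,3,0,0]
    - [0,0.0084,-0.0064,3,0,0]
    - [0,0.0084,-0.0064,3,0,0]
    - [0,0.0084,-0.0064,3,0,0]
    - [0,0.0084,-0.0064,3,0,0]
    - [0,0.0084,-0.0064,3,0,0]
    - [0,0.0084,-0.0064,3,0,0]
    - [0,0.0042,-0.0033,1.5,0,0]

```text
time_s: 9.88
position: [541.6, 180.7, 316.2]
eef_rot: [0.0, 2.9, -1.205]
force: [0.7, -0.4, -6.8]
gripper_width: 0.295
gripper_force: 60.5
```

Call:
play_rows:
  targets:
    - [0,0,0,0,0,0]
    - [0,0,0,0,0,0]
    - [0,0,0,0,0,0]
    - [0,0,0,0,0,0]
    - [0,0,0,0,0,0]
    - [0,0,0,0,0,0]
    - [0,0,0,0,0,0]
    - [0,0,0,0,0,0]
    - [0,0,0,0,0,0]
    - [0,0,0,0,0,0]

```text
time_s: 10.72
position: [541.2, 178.4, 316.7]
eef_rot: [-0.002, -2.902, 1.202]
force: [-0.1, -0.7, -6.6]
gripper_width: 0.299
gripper_force: 60.4
```

```bash
python3 st.py
python3 - <<'E'
from h import *
t=arm.capture("top");s=arm.capture("side")
a=cv2.resize(t[120:320,130:430],(0,0),fx=1.3,fy=1.3); b=cv2.resize(s[130:320,190:390],(0,0),fx=2,fy=2)
c=np.zeros((380,795,3),np.uint8); c[:260,:390]=a; c[:380,392:792]=b
cv2.imwrite("pics/tilt.png",c[:,:,::-1])
E
```

```text
10.7167 q [ 0.57  0.58  0.35  1.83 -0.64  0.73] tcp [541.2 178.4 316.7] grasp [541.1 140.3 278.6] F [-0.1 -0.7 -6.6] w 0.3 60.41889131069183
x,y,z axes [[-1.0, 0.001, -0.0], [0.001, 0.707, -0.707], [-0.001, -0.707, -0.707]]
spout [541.2 157.3 115.9] tilt 45.0
```

View pics/tilt.png

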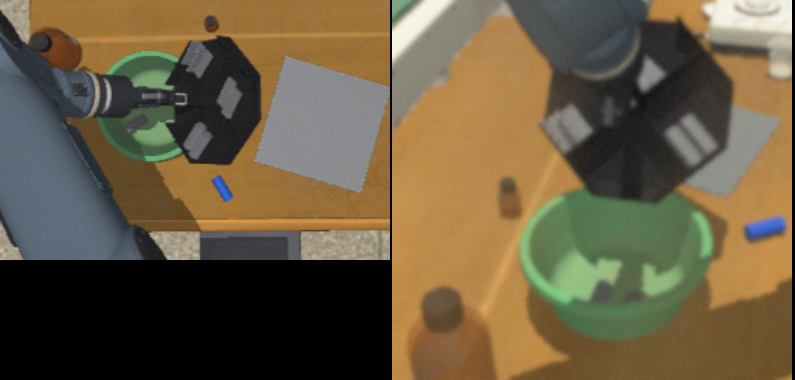

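The picture shows both round bars on the basin floor (side view 600,292 and 635,300), the round compartment empty, and the hex, flat and angle pairs still in. I raise 30 mm, then level.

Call:
play_rows:
  targets:
    - [0,-0.003,-0.003,0,0,0]
    - [0,-0.006,-0.006,0,0,0]
    - [0,-0.006,-0.006,0,0,0]
    - [0,-0.006,-0.006,0,0,0]
    - [0,-0.0041,0.0034,-1.5,0,0]
    - [0,-0.008,0.0069,-3,0,0]
    - [0,-0.008,0.0069,-3,0,0]
    - [0,-0.008,0.0069,-3,0,0]
    - [0,-0.008,0.0069,-3,0,0]
    - [0,-0.008,0.0069,-3,0,0]

```text
time_s: 11.65
position: [541.0, 120.1, 345.2]
eef_rot: [0.001, 3.045, -0.769]
force: [-0.5, -0.1, -6.6]
gripper_width: 0.294
gripper_force: 60.3
```

Call:
play_rows:
  targets:
    - [0,-0.008,0.0069,-3,0,0]
    - [0,-0.008,0.0069,-3,0,0]
    - [0,-0.008,0.0069,-3,0,0]
    - [0,-0.008,0.0069,-3,0,0]
    - [0,-0.008,0.0069,-3,0,0]
    - [0,-0.008,0.0069,-3,0,0]
    - [0,-0.008,0.0069,-3,0,0]
    - [0,-0.008,0.0069,-3,0,0]
    - [0,-0.008,0.0069,-3,0,0]
    - [0,-0.0041,0.0034,-1.5,0,0]
    - [0,0,0,0,0,0]

```text
time_s: 12.57
position: [540.1, 28.7, 301.9]
eef_rot: [-0.005, -3.14, 0.001]
force: [-0.1, -0.3, -7.6]
gripper_width: 0.297
gripper_force: 60.2
```

```bash
python3 st.py
python3 - <<'E'
from h import *
t=cv2.cvtColor(arm.capture("top"),cv2.COLOR_RGB2HSV)
# mat mask from the level picture: grey
m=cv2.inRange(t,(0,0,60),(179,70,200)); m[:155]=0;m[275:]=0;m[:,:320]=0;m[:,440:]=0
n,l,st_,ce=cv2.connectedComponentsWithStats(m); i=1+st_[1:,4].argmax()
P=unproj("top",cv2.findContours((l==i).astype(np.uint8),0,1)[0][0][:,0],3)[:,:2]; print("mat",cv2.minAreaRect(P.astype(np.float32)))
E
```

```text
12.5667 q [ 0.05  0.27  0.02  1.33 -0.    0.06] tcp [540.1  28.7 301.9] grasp [540.   28.6 247.9] F [-0.1 -0.3 -7.6] w 0.3 60.23914575576782
x,y,z axes [[-1.0, 0.003, 0.002], [0.003, 1.0, -0.001], [-0.002, -0.001, -1.0]]
spout [540.2 155.6 144.8] tilt 0.1
mat ((502.1794128417969, -168.81094360351562), (337.74298095703125, 363.9766540527344), 89.52284240722656)
```

Call:
play_rows:
  targets:
    - [0.001,-0.003,0,0,0,0]
    - [0.002,-0.007,0,0,0,0]
    - [0.002,-0.011,0,0,0,0]
    - [0.003,-0.015,0,0,0,0]
    - [0.003,-0.0167,0,0,0,0]
    - [0.003,-0.0167,0,0,0,0]
    - [0.003,-0.0167,0,0,0,0]
    - [0.0033,-0.0167,0,0,0,0]

```text
time_s: 13.28
position: [520.2, -73.4, 302.1]
eef_rot: [-0.001, -3.141, 0.001]
force: [0.0, 0.3, -6.4]
gripper_width: 0.296
gripper_force: 60.3
```

Call:
play_rows:
  targets:
    - [0.0033,-0.0167,0,0,0,0]
    - [0.003,-0.0167,0,0,0,0]
    - [0.003,-0.0167,0,0,0,0]
    - [0.003,-0.0167,0,0,0,0]
    - [0.003,-0.015,0,0,0,0]
    - [0.002,-0.011,0,0,0,0]
    - [0.002,-0.007,0,0,0,0]
    - [0.001,-0.003,0,0,0,0]

```text
time_s: 13.95
position: [499.8, -176.0, 301.9]
eef_rot: [-0.003, -3.141, 0.0]
force: [-0.2, 0.2, -6.3]
gripper_width: 0.298
gripper_force: 60.3
```

Call:
play_rows:
  targets:
    - [0,0,0,0,0,1.5]
    - [0,0,0,0,0,3]
    - [0,0,0,0,0,4]
    - [0,0,0,0,0,5.15]
    - [0,0,0,0,0,5.15]
    - [0,0,0,0,0,5.15]
    - [0,0,0,0,0,5.15]
    - [0,0,0,0,0,5.15]
    - [0,0,0,0,0,5.15]
    - [0,0,0,0,0,5.15]

```text
time_s: 14.78
position: [500.2, -174.4, 301.8]
eef_rot: [-1.197, -2.904, -0.0]
force: [-0.6, -0.9, -7.4]
gripper_width: 0.296
gripper_force: 60.4
```

Call:
play_rows:
  targets:
    - [0,0,0,0,0,5.15]
    - [0,0,0,0,0,5.15]
    - [0,0,0,0,0,5.15]
    - [0,0,0,0,0,5.15]
    - [0,0,0,0,0,5.15]
    - [0,0,0,0,0,5.15]
    - [0,0,0,0,0,5.15]
    - [0,0,0,0,0,4]
    - [0,0,0,0,0,3]
    - [0,0,0,0,0,1.5]
    - [0,0,0,0,0,0]

```text
time_s: 15.7
position: [500.2, -174.5, 301.8]
eef_rot: [-2.205, -2.237, -0.0]
force: [0.3, 0.2, -7.1]
gripper_width: 0.295
gripper_force: 60.3
```

```bash
python3 st.py
```

```text
15.7 q [-0.34  0.25 -0.01  1.32  0.    1.22] tcp [ 500.2 -174.5  301.8] grasp [ 500.2 -174.4  247.8] F [ 0.3  0.2 -7.1] w 0.29 60.345414876937866
x,y,z axes [[-0.014, 1.0, 0.0], [1.0, 0.014, -0.0], [-0.0, 0.0, -1.0]]
spout [ 627.2 -172.6  144.8] tilt 0.0
```

Call:
play_rows:
  targets:
    - [-0.0025,-0.0007,0.004,0,0,0]
    - [0,0,0.008,0,0,0]
    - [0,0,0.012,0,0,0]
    - [0,0,0.015,0,0,0]
    - [0,0,0.016,0,0,0]
    - [0,0,0.016,0,0,0]
    - [0,0,0.016,0,0,0]
    - [0,0,0.014,0,0,0]
    - [0,0,0.011,0,0,0]
    - [0,0,0.007,0,0,0]
    - [0,0,0.004,0,0,0]
    - [0,0,0.002,0,0,0]

```text
time_s: 16.7
position: [499.3, -177.4, 176.1]
eef_rot: [-2.204, -2.237, 0.0]
force: [-0.6, 0.1, -7.4]
gripper_width: 0.293
gripper_force: 60.4
```

Call:
play_rows:
  targets:
    - [0,0,0.0015,0,0,0]
    - [0,0,0.0015,0,0,0]
    - [0,0,0.001,0,0,0]
    - [0,0,0.001,0,0,0]
    - [0,0,0,0,0,0]
    - [0,0,0,0,0,0]

```text
time_s: 17.2
position: [499.6, -177.5, 172.0]
eef_rot: [2.205, 2.238, 0.0]
force: [0.4, 0.3, -6.3]
gripper_width: 0.296
gripper_force: 60.3
```

```bash
python3 st.py
python3 - <<'E'
from h import *
t=arm.capture("top");s=arm.capture("side")
a=cv2.resize(t[150:290,310:450],(0,0),fx=3,fy=3,interpolation=cv2.INTER_CUBIC); b=cv2.resize(s[145:235,270:395],(0,0),fx=3,fy=3,interpolation=cv2.INTER_CUBIC)
c=np.zeros((420,795,3),np.uint8); c[:,:420]=a; c[:270,420:795]=b
cv2.imwrite("pics/set.png",np.clip(c[:,:,::-1]*1.4,0,255).astype(np.uint8))
E
```

```text
17.2 q [-0.34  0.33 -0.24  1.    0.    1.21] tcp [ 499.6 -177.5  172. ] grasp [ 499.6 -177.5  118. ] F [ 0.4  0.3 -6.3] w 0.3 60.283305644989014
x,y,z axes [[-0.015, 1.0, 0.0], [1.0, 0.015, 0.0], [0.0, 0.0, -1.0]]
spout [ 626.6 -175.7   15. ] tilt 0.0
```

View pics/set.png

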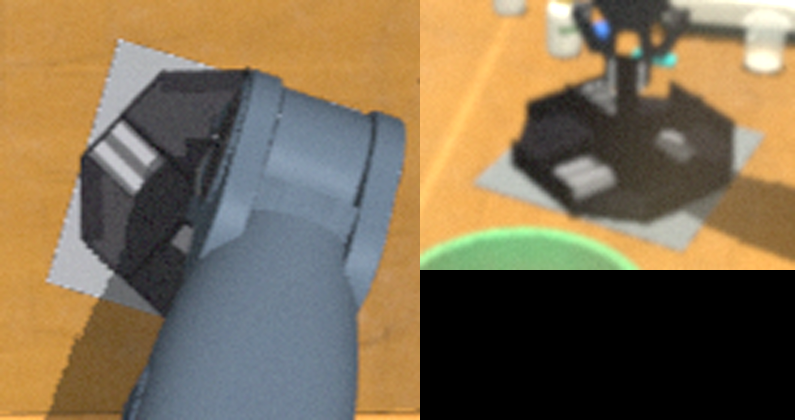

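The picture shows the organiser level just above the centred mat, with the hex pair (125,155 in the top crop) shifted within its compartment but still inside. The round compartment is empty. I lower the last few mm until contact.

Call:
play_rows:
  targets:
    - [0,0,0.001,0,0,0]
    - [0,0,0.001,0,0,0]
    - [0,0,0.0005,0,0,0]
    - [0,0,0,0,0,0]
    - [0,0,0,0,0,0]

```text
time_s: 17.72
position: [499.6, -177.5, 169.5]
eef_rot: [2.205, 2.238, 0.0]
force: [-0.6, -0.2, -2.9]
gripper_width: 0.296
gripper_force: 60.6
```

Call:
play_rows:
  targets:
    - [0,0,0.0004,0,0,0]
    - [0,0,0,0,0,0]
    - [0,0,0,0,0,0]

```text
time_s: 17.97
position: [499.6, -177.5, 169.4]
eef_rot: [2.205, 2.237, 0.0]
force: [-3.3, 1.3, 5.9]
gripper_width: 0.297
gripper_force: 61.7
```

Call:
play_rows:
  targets:
    - [0,0,0,0,0,0]
    - [0,0,0,0,0,0]
    - [0,0,0,0,0,0]
    - [0,0,0,0,0,0]
    - [0,0,0,0,0,0]
    - [0,0,0,0,0,0]
    - [0,0,0,0,0,0]
    - [0,0,0,0,0,0]
  gripper: 1

```text
time_s: 18.63
position: [499.6, -177.5, 168.9]
eef_rot: [-2.205, -2.238, -0.0]
force: [-0.2, -0.0, 0.7]
gripper_width: 1.002
gripper_force: 0.0
```

Call:
play_rows:
  targets:
    - [0,0,-0.005,0,0,0]
    - [0,0,-0.015,0,0,0]
    - [0,0,-0.02,0,0,0]
    - [0,0,-0.02,0,0,0]
    - [0,0,-0.025,0,0,0]
    - [0,0,-0.025,0,0,0]
    - [0,0,-0.025,0,0,0]

```text
time_s: 19.22
position: [499.3, -177.4, 305.5]
eef_rot: [2.205, 2.238, 0.0]
force: [1.3, -0.9, 0.1]
gripper_width: 1.004
gripper_force: 0.0
```

Call:
play_rows:
  targets:
    - [-0.02,-0.01,0,0,0,0]
    - [-0.03,-0.02,0,0,0,0]
    - [-0.03,-0.02,0,0,0,0]
    - [-0.03,-0.02,0,0,0,0]
    - [-0.03,-0.02,0,0,0,0]
    - [-0.03,-0.02,0,0,0,0]
    - [-0.03,-0.02,0,0,0,0]
    - [-0.03,-0.02,0,0,0,0]
    - [-0.03,-0.02,0,0,0,0]
    - [-0.03,-0.02,0,0,0,0]
    - [-0.015,-0.01,0,0,0,0]
    - [0,0,0,0,0,0]

```text
time_s: 20.22
position: [301.9, -488.3, 303.8]
eef_rot: [2.209, 2.233, -0.001]
force: [0.5, -0.0, -0.3]
gripper_width: 0.995
gripper_force: 0.0
```

```bash
python3 st.py
python3 - <<'E'
from h import *
t=arm.capture("top")
a=cv2.resize(t[120:300,140:500],(0,0),fx=2.2,fy=2.2,interpolation=cv2.INTER_CUBIC)
cv2.imwrite("pics/end.png",a[:,:,::-1])
E
```

```text
20.2167 q [-1.02  0.32  0.11  1.35 -0.    0.54] tcp [ 301.9 -488.3  303.8] grasp [ 301.9 -488.3  249.8] F [ 0.5 -0.  -0.3] w 1.0 0.0
x,y,z axes [[-0.011, 1.0, -0.001], [1.0, 0.011, -0.001], [-0.001, -0.001, -1.0]]
spout [ 428.8 -487.   146.7] tilt 0.1
```

View pics/end.png

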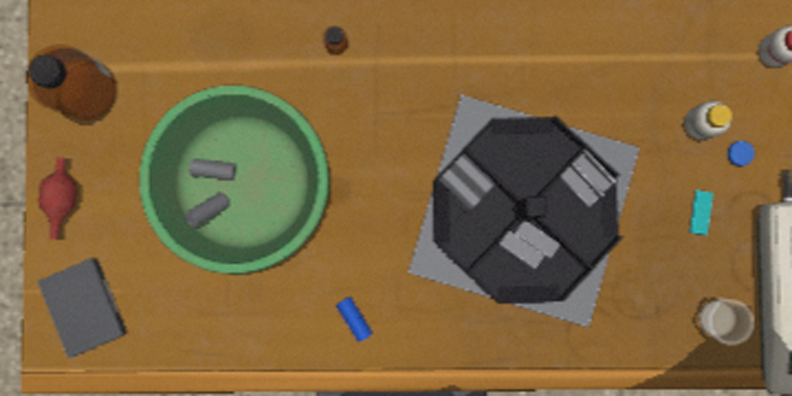

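The picture shows both round bars in the basin (213,169 and 208,210), and the organiser centred on its mat (527,210) with its six other bars inside. The basin and bottles have not moved. I hand the job in.

```bash
python3 -c "
from rig import arm
print(arm.job_done())"
```

```text
the job is handed in; nothing more can be done
None
```

The job is handed in at about 20 s: both round bars are in the basin, the other six bars stayed in the organiser, and it stands upright and centred on its mat, with the basin and bottles where they were.

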